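Push the missing label holder behind the shelf lip and hold it home

ROBOT

A 6-joint arm with a two-finger parallel gripper is mounted at the origin on the work surface. World frame = base frame: x ahead of the robot, y to its left, z up, the work surface at z = 0. Lengths are in mm, angles in degrees, forces in N, time in s.
With the tool pointing down it reaches from about 300 to 850 mm from the base axis. Payload 4.2 kg.
Tool frame: the origin (TCP) lies midway between the tips of the shut fingers; the grasp point (between the pads) lies 19 mm behind it (env.grasp_offset is the distance from the TCP to the grasp point, in mm); z points along the fingers, y is the line along which they close (so a half turn about z gives the same grasp; the last joint's range is limited). The gripper opens to 91 mm and grips with 3 to 60 N. Pads are 32 mm wide; open, the fingers measure 118 mm over their backs; the gripper's body (76 mm by 178 mm) begins 60 mm behind the grasp point.
Start: joints at [-72.536, 18.312, 89.639, -0, 72.044, -1.146], TCP at [183.497, -544.951, 213.976] pointing down, gripper open.
Joint ranges: [-177.97, 177.97], [-48.28, 115.42], [12.27, 149.76], [-77.06, 257.06], [2.81, 150.46], [-146.56, 146.56]. Speed limits (degrees/s): [147.25, 147.25, 180, 180, 180, 180].

INTERFACE

Orientations are given as [roll, pitch, yaw] about the fixed x, y, z axes, in that order (R = Rz(yaw) Ry(pitch) Rx(roll)).
In Python, from workcell import env, optics gives the robot as it stands. The module is installed in compiled form; this text tells all that it offers.
- The arm moves only by the tool send_rows, never from a script. Its argument "targets" is a list that holds one entry, the list of rows, each a list of 7 numbers: the turn, a rotation vector about the world's x, y, z scaled (see below), then the shift along the world's x, y, z scaled (see below), then the closure, from -1 (fully open) to 1 (shut). In form: [[[rx, ry, rz, x, y, z, gripper], ...]]. A call has 1 to 12 rows; each row shifts and turns the commanded pose from where the row before left it; what a row does not reach is not made up. The controller multiplies each number of a shift by 0.2 m and each number of a turn by pi/2 rad. A row lasts 1/10 s, in which the tool goes at most 50 mm and 8.59 degrees, less where a joint would pass 70% of its speed; a pose out of reach is approached as far as the arm can. A call with a number of a shift or a turn outside -1 to 1 is refused whole. A call with a gripper value outside its range is refused whole. The fingers move at their own pace and stop on an object; "grip_force" is the grip in N (left out, the last holds). Time passes only in rows, so rows that do not move let the fingers close. It gives the time, the measured TCP pose, the force, the opening and the grip force at its end, in the units of the state.
- env.state(): the state, without advancing time (a new reading comes with each control period).
- optics.grab_frame(name): name is "scene" or "top"; returns (picture, depth): 400x640x3 uint8, red, green, blue; 400x640 float32, mm along the optical axis (not along the pixel's ray), 0 where there is no reading.
- optics.camera_info(name): a dict with "camera_matrix" (3x3 intrinsics, pixels), "R" (3x3) and "t" (3): a world point X has camera coordinates R X + t. Camera axes: x right, y down, z forward; pixel columns grow to the right and rows downward; lengths in mm; the calibration is good to about 2 mm. A picture is of the moment at which its call begins. camera_info takes no time and is no camera call.
- env.job_done(): hands the job in; it is judged then, once.
Trained networks look in the newest picture that a camera, given by its name, has taken for a name from the list of things; names that differ only in an ending like _2 or _b are one class to them, and where a whole thing is asked for, a point or a joint stands for the part that bears it (a point fixed in the world has none). Each returns a list of dicts, best first, with "conf" (0 to 1); they miss things now and then, are a little off and sometimes report something else, mostly with a low value. They report only what shows in the picture. A call takes as long as a camera call. They do not tell look-alikes from the thing itself.
- optics.silhouettes(camera, name): "mask" (400x640 bool, what is visible of it) and "at" ([column, row] in pixels, amid what is visible of it).
- optics.place_of(camera, name): "at" ([column, row] in pixels: a listed point, or the origin of a listed thing).
The state is a dict: "time_s": time; "qpos": joint angles; "qvel": joint speeds; "effort": joint torques, N m; "ee_pos": TCP position; "ee_rot": TCP orientation; "force": force on the tool from outside, world axes, zero at the start; "torque": the same for the moment, N m; "gripper_width": finger opening in mm; "gripper_force": force on a finger pad.
Only numpy, scipy, OpenCV 4.12 (cv2) and the standard library are available. Lean on these libraries where they do the work, as an engineer would, in place of code of your own. Each camera call takes 0.05 s, during which the arm holds its last target. There are 200 camera calls.

TASK

The jar of red berries on the herb shop's little display stand has lost its price label. Take the label holder from the oak card block by its clear pocket, gripping it lightly because the thin acrylic cracks when squeezed hard, and push its tongue straight down behind the brass lip, past the spring clip, centred in front of the red-lidded jar with the card still facing the front, until its foot stands on the shelf board. Finish while still holding on to it and pressing it firmly down home, and leave the jars and the other things on the counter as they are.

Things in the scene. Friction and masses are not known exactly. Their poses are not given: they have to be found in the camera images.
- stand: Fixed display stand of dark wood, 200 (x, deep) x 400 (y, wide) x 60 mm high; origin at the centre of its underside, its top (the shelf board) 60 mm above that; its front edge (x = -100 mm) faces the robot, turned by up to about 0.2 rad. Three jars stand in a row on the board, 120 mm apart, with 28 mm high soap bars along the back.
- rail: Fixed brass ticket rail along the stand's front edge: its lip is 3 mm thick, 396 mm long and stands 20 mm above the shelf board, its top edge rounded. Origin at the middle of its length, on the lip's BACK face, level with the board's top; x points back towards the jars, y along the lip, z up. A steel spring clip sits behind the lip opposite each jar place (rail y = +120, 0, -120 mm).
- clip0 (a joint): Spring clip at rail y = +120 mm, value = how far it is pushed back (0 to 6 mm). 36 mm wide: an upright leaf 2.5 mm behind the lip's back face, 2 to 11 mm above the board, its upper end flared back by 30 degrees up to 22 mm above the board, 9 mm behind the lip. Its spring pushes with 3 N at first, about 4.3 N with a tongue in; a tongue going down meets some 3 to 10 N before its foot strikes the board.
- clip1 (a joint): The same clip at rail y = 0.
- clip2 (a joint): The same clip at rail y = -120 mm.
- holder_mid (a point): Centre of the label holder's clear pocket, 76 mm wide (y), 54 high (z), 8 thick (x), 53 mm above the foot and 27 mm below the top edge; x points from its card side (white card marked in red) to its grey back. Below it is a tongue 44 mm wide, 5 mm thick, rounded at the foot. Loose, about 45 g; at the start upright in the block's groove, card towards the robot.
- holder_foot (a point): Middle of the lower edge of that holder's tongue, 26 mm below the pocket's lower edge; same axes. At home it is level with the board, about 2.5 mm behind the lip's back face. The holder cracks if the fingers load it with more than about 25 N each (50 N in all); a grip of 10 to 15 N is ample.
- holder_face (a point): Centre of the card side of that holder's pocket: 4 mm in front (-x) of holder_mid.
- holder: The label holder as a whole; origin and axes are those of holder_foot.
- block: Fixed oak card block, 60 (x) x 110 (y) x 32 mm high, origin at the centre of its underside; a groove 6.6 mm wide along y in its top, 22 mm deep (floor 10 mm above the counter), holds the holder's tongue loosely.
- jar_berry: Loose glass jar with a RED lid and dark red berries, 60 mm across, 85 mm high, about 0.22 kg; origin at the centre of its underside, axes parallel to the stand's. It stands in any of the three places, its middle 75 mm behind the lip; the label belongs straight in front of it.
- jar_turmeric: Loose jar of the same size with a yellow lid and orange powder, origin at the centre of its underside; it already has its label holder.
- jar_herb: Loose jar of the same size with a green lid and green leaves, origin at the centre of its underside; it already has its label holder.
- holder_turmeric: Label holder already fixed behind the lip in front of the yellow-lidded jar, 76 mm wide, its top 80 mm above the board; origin at the middle of its foot. Leave it.
- holder_herb: The same in front of the green-lidded jar. Leave it.
- oil_a: Loose amber dropper bottle, 38 mm across, 106 mm high, origin at the centre of its underside. Leave it.
- oil_b: A second one like it. Leave it.
- dish: Loose white bowl, 96 mm across, 40 mm high, origin at the centre of its underside. Leave it.
Things that resemble listed ones, but are neither listed nor needed, are in the scene too. Leave any blue look-alike of the holder alone.

How it is judged:
By the outcome, as a careful person would: the job done as asked, in the order asked, and still so for the second after the job is handed in, while the arm keeps its last pose, push and grip.
It also fails if it takes over 48 s, if anything falls off the work surface, if the arm or the gripper's body presses on something with over 40 N, if the wrist force passes 120 N, or if a joint passes its speed limit or range.

## Working session

There is one attempt and no reset: what is moved stays moved. The work goes in short steps, Python scripts to look and compute and a tool call to move; the robot and the scene stay as the last step left them, time stands still between calls to the robot, and variables do not carry over. Pictures are saved under pics/ and viewed, at most 10 in all, crops included, and the job is handed in when it is done.

Besides the shell and the picture viewer there is one more tool, called after "Emit:" by a JSON object that holds its "op" and its "data", one argument or row to a line. send_rows: Moves the arm, as the interface text tells. Its arguments: {"type":"object","properties":{"targets":{"type":"array"},"grip_force":{"type":"number"}},"required":["targets"]}

```bash
mkdir -p pics
cat > h.py <<'E'
import numpy as np, cv2
from workcell import env, optics
def snap(c,f=None):
    p,d=optics.grab_frame(c)
    if f: cv2.imwrite('pics/'+f,p[:,:,::-1])
    return p,d
def world(c,uv,z):
    i=optics.camera_info(c);K=np.array(i['camera_matrix']);R=np.array(i['R']);t=np.array(i['t'])
    u,v=np.moveaxis(np.asarray(uv,float),-1,0)
    pc=np.stack([(u-K[0,2])/K[0,0]*z,(v-K[1,2])/K[1,1]*z,z*np.ones_like(u)],-1)
    return (pc-t)@R
def cloud(c,d):
    v,u=np.mgrid[:400,:640]; P=world(c,np.stack([u,v],-1),d); P[d<=0]=np.nan; return P
def ray(c,uv,h):
    a=world(c,uv,np.float64(1)); b=world(c,uv,np.float64(2)); return a+(b-a)*(h-a[2])/(b[2]-a[2])
E
python3 - <<'E'
from h import *
for c in('scene','top'):
    p,d=snap(c,c+'0.png'); P=cloud(c,d); np.save(c+'.npy',P)
    for n in('holder','holder_mid','holder_foot','block','jar_berry','jar_turmeric','rail','stand','clip0'):
        f=optics.place_of if n in('holder_mid','holder_foot') else optics.silhouettes
        for r in f(c,n)[:4]:
            a=r['at']; m=r.get('mask')
            print(c,n,round(r['conf'],2),np.round(a), np.round(P[int(a[1]),int(a[0])]), m is not None and m.sum())
s=env.state();print(s['time_s'],s['ee_pos'],s['ee_rot'])
E
```

```text
scene holder 0.91 [405. 148.] [482. 291.  72.] 301
scene holder 0.66 [365. 142.] [386. 213.  63.] 238
scene holder 0.41 [428. 174.] [603. 276.  68.] 101
scene holder_mid 0.75 [367. 142.] [384. 223.  61.] False
scene holder_mid 0.72 [407. 148.] [479. 296.  72.] False
scene holder_mid 0.39 [424. 171.] [534. 334.  -1.] False
scene holder_foot 0.74 [403. 158.] [483. 288.  34.] False
scene holder_foot 0.66 [368. 156.] [389. 227.   2.] False
scene holder_foot 0.55 [424. 185.] [602. 271.  26.] False
scene holder_foot 0.2 [309. 224.] [ 604. -121.   98.] False
scene block 0.9 [404. 160.] [485. 291.  27.] 630
scene block 0.23 [265. 232.] [ 601. -242.  135.] 813
scene jar_berry 0.68 [263. 232.] [ 602. -245.  142.] 867
scene jar_turmeric 0.83 [347. 196.] [600.  -5. 128.] 704
scene jar_turmeric 0.65 [332. 193.] [515.   4.  66.] 23
scene rail 0.68 [330. 192.] [511.   4.  63.] 47
scene rail 0.64 [282. 212.] [ 500. -145.   62.] 515
scene stand 0.96 [312. 242.] [ 647. -141.   84.] 8951
scene clip0 0.61 [330. 192.] [509.   5.  65.] 46
top holder 0.62 [228. 260.] [377. 222.  77.] 139
top holder 0.62 [2
[... 327 characters left out ...]
61.] [374. 224.   0.] False
top holder_foot 0.53 [215. 189.] [581. 293.   0.] False
top holder_foot 0.46 [207. 227.] [464. 296.  29.] False
top block 0.79 [207. 224.] [469. 287.  60.] 788
top jar_berry 0.91 [400. 188.] [ 566. -221.  143.] 556
top jar_turmeric 0.77 [311. 183.] [573.   4. 144.] 496
top jar_turmeric 0.36 [186. 156.] [659. 363.  62.] 229
top rail 0.73 [395. 218.] [ 500. -221.   79.] 300
top stand 0.63 [443. 278.] [ 342. -368.    5.] 1024
top stand 0.59 [350. 174.] [620. -98.  57.] 8020
top clip0 0.44 [404. 219.] [ 497. -245.   65.] 27
top clip0 0.39 [351. 172.] [ 625. -103.   60.] 7934
1.0 [ 183.48696109 -544.95993231  213.99286728] [1.79993049e+02 1.35701785e-03 1.86093026e+01]
```

View pics/scene0.png

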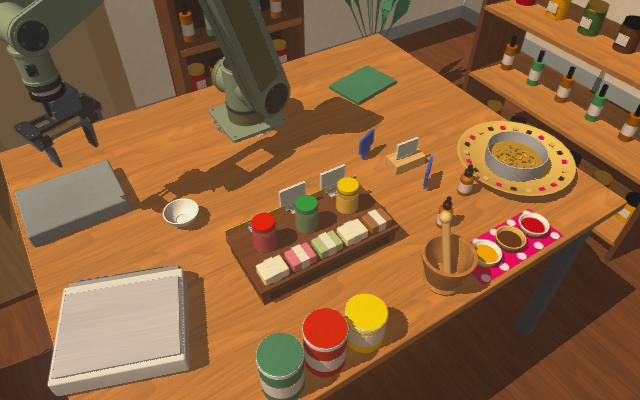

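View pics/top0.png

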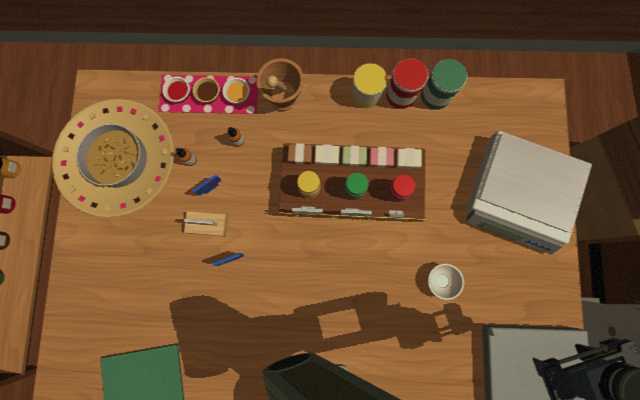

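Run:
```python
from h import *
a=cv2.imread('pics/top0.png');s=cv2.imread('pics/scene0.png')
r=lambda i,x,y,w,h:cv2.resize(i[y:y+h,x:x+w],(400,h*400//w),interpolation=cv2.INTER_CUBIC)
cv2.imwrite('pics/crop1.png',np.vstack([np.hstack([r(a,170,170,80,60),r(s,350,120,100,75)]),np.hstack([r(a,270,165,160,60),r(s,220,150,160,60)])]))
P=np.load('top.npy');S=np.load('scene.npy')
# holder points above block
for n,Q in(('top',P),('scene',S)):
    q=Q.reshape(-1,3)
    for lab,m in(('held',(abs(q[:,0]-472)<30)&(abs(q[:,1]-293)<60)&(q[:,2]>42)&(q[:,2]<100)),
                 ('fixed',(q[:,0]>470)&(q[:,0]<530)&(q[:,1]>-180)&(q[:,1]<70)&(q[:,2]>95)&(q[:,2]<150)),
                 ('lip',(q[:,0]>460)&(q[:,0]<540)&(q[:,1]>-320)&(q[:,1]<90)&(q[:,2]>70)&(q[:,2]<86)),
                 ('block',(abs(q[:,0]-472)<60)&(abs(q[:,1]-293)<90)&(q[:,2]>28)&(q[:,2]<36)),):
        w=q[m]
        if len(w)<5: print(n,lab,len(w));continue
        (cx,cy),(lx,ly),an=cv2.minAreaRect(w[:,:2].astype(np.float32))
        k=np.polyfit(w[:,1],w[:,0],1)
        print(n,lab,len(w),np.round(w.mean(0),1),w.min(0).round(),w.max(0).round(),'rect',np.round([cx,cy,lx,ly,an],1),'slope deg',np.degrees(np.arctan(k[0])).round(2),'x@mean',np.polyval(k,w[:,1].mean()).round(1))
# jars lids
q=P.reshape(-1,3);m=(q[:,2]>140)&(q[:,2]<155)&(abs(q[:,0]-570)<50)&(q[:,1]>-290)&(q[:,1]<80)
for lo,hi in((-290,-180),(-170,-60),(-50,60)):
    w=q[m&(q[:,1]>lo)&(q[:,1]<hi)]
    if len(w):print('lid',len(w),w.mean(0).round(1),cv2.minEnclosingCircle(w[:,:2].astype(np.float32)))
```

```text
top held 133 [473.1 300.9  80.4] [469. 266.  43.] [479. 341.  92.] rect [474.  303.6  75.1   8.5  86.7] slope deg 2.46 x@mean 473.1
top fixed 308 [503.7 -49.6 130. ] [ 500. -147.   95.] [510.  50. 142.] rect [505.  -48.2 197.2   8.8  89.6] slope deg 0.59 x@mean 503.7
top lip 231 [ 501.4 -136.2   76.9] [ 496. -301.   70.] [511.  90.  86.] rect [ 505.5 -105.8  391.    13.6   89.2] slope deg 0.42 x@mean 501.4
top block 606 [474.1 301.7  30.8] [442. 248.  28.] [505. 361.  36.] rect [474.5 304.7 111.3  59.9  87.2] slope deg 0.69 x@mean 474.1
scene held 294 [478.8 300.   70.1] [468. 263.  42.] [487. 343.  94.] rect [477.6 302.8  80.2  14.8  85.7] slope deg 3.62 x@mean 478.8
scene fixed 749 [509.3 -55.  121.6] [ 499. -151.   95.] [515.  50. 145.] rect [507.8 -50.5 200.3  14.5  89.3] slope deg 0.51 x@mean 509.3
scene lip 291 [ 504.1 -136.3   77.2] [ 496. -305.   70.] [517.  90.  86.] rect [ 506.5 -107.4  394.5   15.6   88.5] slope deg 1.56 x@mean 504.1
scene block 321 [485.6 294.1  32. ] [441. 244.  28.] [511. 360.  36.] rect [478.2 302.  117.1  66.2  83.1] slope deg 11.08 x@mean 485.6
lid 372 [ 574.  -229.3  143.6] ((574.5121459960938, -229.4752197265625), 28.29083251953125)
lid 357 [ 576.5 -111.   143.5] ((577.2306518554688, -111.13430786132812), 27.77033042907715)
lid 358 [577.9  12.7 143.5] ((577.5977172851562, 12.412590980529785), 27.74777603149414)
```

View pics/crop1.png

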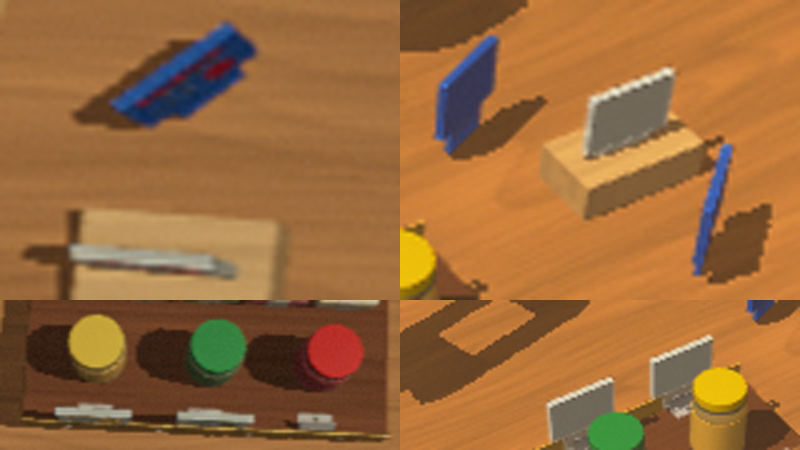

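The candidates in the top view are the grey/white holder in the oak block (203,223) and two blue look-alikes at (207,185) and (226,259). The one in the oak block is meant, and the crop confirms it is grey-backed with a white card. The red jar is at (403,187), with its empty clip at (396,214).

Emit:
{"op": "send_rows", "data": {
  "targets": [
    [[0, 0, 0.038, 0.073, 0.212, 0, -1], [0, 0, 0.038, 0.073, 0.212, 0, -1], [0, 0, 0.038, 0.073, 0.212, 0, -1], [0, 0, 0.038, 0.073, 0.212, 0, -1], [0, 0, 0.038, 0.073, 0.212, 0, -1], [0, 0, 0.038, 0.073, 0.212, 0, -1], [0, 0, 0.038, 0.073, 0.212, 0, -1], [0, 0, 0.038, 0.073, 0.212, 0, -1], [0, 0, 0.038, 0.073, 0.212, 0, -1], [0, 0, 0.038, 0.073, 0.212, 0, -1]]
  ],
  "grip_force": 12
}}

```text
time_s: 2.0
ee_pos: [329.8, -119.3, 214.4]
ee_rot: [179.9, -0.0, 52.9]
force: [1.5, 0.4, 0.8]
gripper_width: 91.0
gripper_force: 0.0
```

Emit:
{"op": "send_rows", "data": {
  "targets": [
    [[0, 0, 0.038, 0.073, 0.212, 0, -1], [0, 0, 0.038, 0.073, 0.212, 0, -1], [0, 0, 0.038, 0.073, 0.212, 0, -1], [0, 0, 0.038, 0.073, 0.212, 0, -1], [0, 0, 0.038, 0.073, 0.212, 0, -1], [0, 0, 0.038, 0.073, 0.212, -0.05, -1], [0, 0, 0.038, 0.073, 0.212, -0.1, -1], [0, 0, 0.038, 0.073, 0.212, -0.1, -1], [0, 0, 0.038, 0.073, 0.2, -0.1, -1], [0, 0, 0.038, 0.07, 0.2, 0, -1], [0, 0, 0, 0, 0, 0, -1]]
  ]
}}

```text
time_s: 3.1
ee_pos: [476.4, 302.7, 142.9]
ee_rot: [179.9, -0.1, 87.3]
force: [-0.4, -0.9, 0.8]
gripper_width: 91.6
gripper_force: 0.0
```

Emit:
{"op": "send_rows", "data": {
  "targets": [
    [[0, 0, 0, -0.008, 0.003, -0.1, -1], [0, 0, 0, 0, 0, -0.1, -1], [0, 0, 0, 0, 0, -0.1, -1], [0, 0, 0, 0, 0, -0.08, -1], [0, 0, 0, 0, 0, -0.06, -1], [0, 0, 0, 0, 0, -0.045, -1], [0, 0, 0, 0, 0, 0, -1]]
  ]
}}

```text
time_s: 3.8
ee_pos: [472.8, 298.3, 46.2]
ee_rot: [-179.9, 0.1, 87.0]
force: [-0.2, 0.1, -0.1]
gripper_width: 90.9
gripper_force: 0.0
```

Run:
```python
from h import *
p,d=snap('scene','g.png');t,_=snap('top')
r=lambda i,x,y,w,h:cv2.resize(i[y:y+h,x:x+w,::-1],(400,h*400//w),interpolation=cv2.INTER_CUBIC)
cv2.imwrite('pics/crop2.png',np.hstack([r(p,350,80,100,110),r(t,160,170,100,110)]))
```

```text
(no output)
```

View pics/crop2.png

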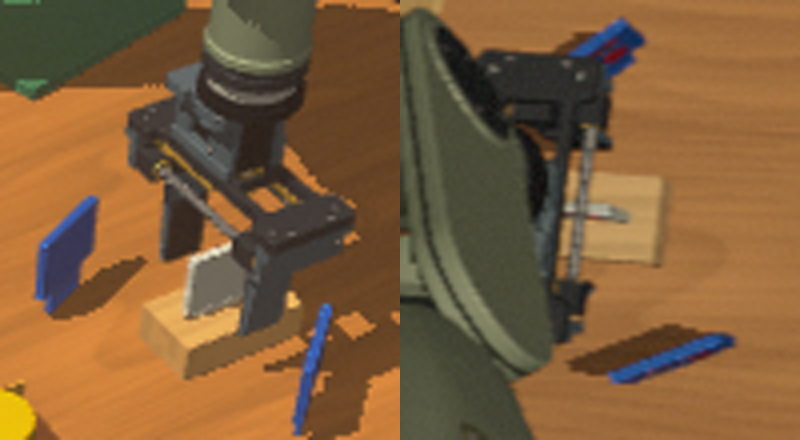

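The fingers straddle the pocket in the scene crop (200,270) and nothing touches. The tool sits about 5 mm low in y, so I'll shift it and close.

Emit:
{"op": "send_rows", "data": {
  "targets": [
    [[0, 0, 0, 0.005, 0.025, 0, -1], [0, 0, 0, 0, 0, 0, 1], [0, 0, 0, 0, 0, 0, 1], [0, 0, 0, 0, 0, 0, 1], [0, 0, 0, 0, 0, 0, 1], [0, 0, 0, 0, 0, 0, 1], [0, 0, 0, 0, 0, 0, 1], [0, 0, 0, 0, 0, 0, 1], [0, 0, 0, 0, 0, 0, 1], [0, 0, 0, 0, 0, 0, 1]]
  ],
  "grip_force": 12
}}

```text
time_s: 4.9
ee_pos: [474.3, 303.8, 47.0]
ee_rot: [180.0, -0.0, 87.0]
force: [0.0, -0.7, 0.1]
gripper_width: 22.2
gripper_force: 0.0
```

Emit:
{"op": "send_rows", "data": {
  "targets": [
    [[0, 0, 0, 0, 0, 0, 1], [0, 0, 0, 0, 0, 0, 1], [0, 0, 0, 0, 0, 0, 1], [0, 0, 0, 0, 0, 0, 1], [0, 0, 0, 0, 0, 0, 1]]
  ]
}}

```text
time_s: 5.4
ee_pos: [474.4, 303.9, 47.0]
ee_rot: [180.0, -0.0, 87.0]
force: [0.3, 0.0, 0.2]
gripper_width: 7.9
gripper_force: 12.0
```

Emit:
{"op": "send_rows", "data": {
  "targets": [
    [[0, 0, 0, 0, 0, 0.02, 1], [0, 0, 0, 0, 0, 0.06, 1], [0, 0, 0, 0, 0, 0.12, 1], [0, 0, 0, 0, 0, 0.2, 1], [0, 0, 0, 0, 0, 0.2, 1], [0, 0, 0, 0, 0, 0.16, 1], [0, 0, 0, 0, 0, 0.08, 1], [0, 0, 0, 0, 0, 0, 1]]
  ]
}}

```text
time_s: 6.2
ee_pos: [475.2, 304.6, 218.8]
ee_rot: [179.7, -0.2, 87.0]
force: [1.1, 0.4, -0.9]
gripper_width: 7.7
gripper_force: 12.0
```

Emit:
{"op": "send_rows", "data": {
  "targets": [
    [[0, 0, 0, 0, -0.08, 0, 1], [0, 0, 0.004, 0.012, -0.16, 0, 1], [0, 0, 0.004, 0.014, -0.2, 0, 1], [0, 0, 0.004, 0.014, -0.2, 0, 1], [0, 0, 0.004, 0.014, -0.2, 0, 1], [0, 0, 0.004, 0.014, -0.2, 0, 1], [0, 0, 0.004, 0.014, -0.2, 0, 1], [0, 0, 0, 0.014, -0.2, 0, 1], [0, 0, 0, 0.014, -0.2, 0, 1], [0, 0, 0, 0.014, -0.2, 0, 1], [0, 0, 0, 0.014, -0.2, 0, 1]]
  ]
}}

```text
time_s: 7.3
ee_pos: [499.7, -106.2, 213.3]
ee_rot: [-179.8, -0.0, 89.1]
force: [1.1, 0.2, -0.7]
gripper_width: 8.2
gripper_force: 12.0
```

Emit:
{"op": "send_rows", "data": {
  "targets": [
    [[0, 0, 0, 0, -0.2, 0, 1], [0, 0, 0, 0, -0.18, 0, 1], [0, 0, 0, 0, -0.16, 0, 1], [0, 0, 0, 0, -0.1, 0, 1], [0, 0, 0, 0, 0, 0, 1], [0, 0, 0, 0, 0, 0, 1]]
  ]
}}

```text
time_s: 7.9
ee_pos: [500.3, -232.0, 213.5]
ee_rot: [-179.8, -0.1, 89.1]
force: [-0.4, 0.1, 0.3]
gripper_width: 7.6
gripper_force: 12.0
```

Run:
```python
from h import *
s=env.state();print(s['ee_pos'],s['ee_rot'],s['time_s'])
p,d=snap('scene','g2.png');t,e=snap('top','t2.png')
r=lambda i,x,y,w,h:cv2.resize(i[y:y+h,x:x+w,::-1],(400,h*400//w),interpolation=cv2.INTER_CUBIC)
cv2.imwrite('pics/crop3.png',np.hstack([r(p,220,130,120,120),r(t,330,140,120,120)]))
```

```text
[ 500.31755485 -231.9645599   213.52556053] [-1.79814912e+02 -1.16963771e-01  8.90899885e+01] 7.9
```

View pics/crop3.png

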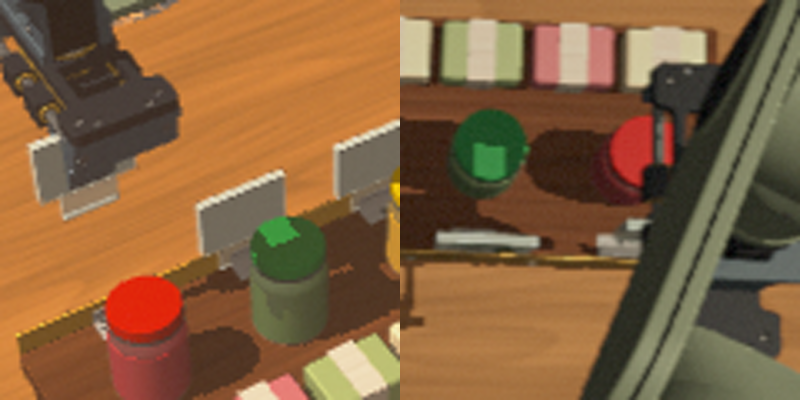

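Run:
```python
from h import *
_,d=optics.grab_frame('scene');q=cloud('scene',d).reshape(-1,3)
def show(l,m):
    w=q[m]; print(l,len(w),w.min(0).round(1),w.max(0).round(1),'med',np.median(w,0).round(1))
    if len(w)>20: print('   rect',np.round(sum([list(a) if isinstance(a,tuple) else [a] for a in cv2.minAreaRect(w[:,:2].astype(np.float32))],[]),1))
x,y,z=q.T
show('held',(abs(x-502)<12)&(abs(y+232)<50)&(z>170)&(z<250))
show('tongue',(abs(x-502)<12)&(abs(y+232)<50)&(z>178)&(z<198))
show('herb',(abs(x-505)<15)&(y>-155)&(y<-60)&(z>105)&(z<138))
show('turm',(abs(x-505)<15)&(y>-40)&(y<60)&(z>105)&(z<138))
L=(abs(x-500)<12)&(z>68)&(z<84)
for a,b in((-310,-255),(-200,-160),(62,100)): show('lip',L&(y>a)&(y<b))
show('clip',(abs(x-508)<9)&(y>-260)&(y<-200)&(z>62)&(z<86))
P=np.load('top.npy').reshape(-1,3);m=(abs(P[:,0]-505)<15)&(P[:,2]>132)&(P[:,2]<146)
for a,b in((-155,-60),(-40,60)):
    w=P[m&(P[:,1]>a)&(P[:,1]<b)];print('top fixed',len(w),w.mean(0),w.min(0),w.max(0))
w=P[(abs(P[:,0]-474)<15)&(abs(P[:,1]-303)<50)&(P[:,2]>84)&(P[:,2]<96)];print('top held',len(w),w.mean(0),w.min(0),w.max(0))
w=P[(abs(P[:,0]-500)<12)&(P[:,1]<-255)&(P[:,1]>-310)&(P[:,2]>75)&(P[:,2]<84)];print('top lip',len(w),w.mean(0))
```

```text
held 336 [ 494.5 -269.6  177.7] [ 513.9 -194.7  249.9] med [ 504.6 -247.9  208.3]
   rect [ 506.7 -232.6   74.9   16.6   83.8]
tongue 101 [ 499.7 -253.7  178.7] [ 507.8 -208.4  197.9] med [ 503.5 -231.7  188.6]
   rect [ 504.1 -231.1   45.3    7.6   88.4]
herb 265 [ 498.9 -150.1  105. ] [513.7 -72.9 137.8] med [ 509.3 -113.4  122. ]
   rect [ 506.2 -111.5   77.2   14.3   89.3]
turm 220 [502.5 -27.  105. ] [514.6  50.9 137.7] med [510.4   8.6 121.8]
   rect [5.086e+02 1.190e+01 1.210e+01 7.790e+01 1.000e-01]
lip 77 [ 494.1 -304.5   68.5] [ 504.7 -255.3   83.5] med [ 499.7 -279.7   74.6]
   rect [ 499.5 -279.8   10.3   49.3    4.5]
lip 30 [ 498.  -184.8   68. ] [ 504.5 -160.1   83.2] med [ 502.2 -170.5   76. ]
   rect [ 5.013e+02 -1.724e+02  6.500e+00  2.470e+01  5.000e-01]
lip 11 [503.6  78.2  70. ] [507.8  91.9  81.4] med [506.1  85.8  76.5]
clip 69 [ 499.2 -260.    62.2] [ 516.8 -231.7   84. ] med [ 502.2 -243.6   72.6]
   rect [ 507.5 -246.3   28.1   17.7   85.9]
top fixed 101 [ 504.26457765 -110.84218938  138.31896772] [ 500.45054612 -146.79977523  132.12956991] [509.26953814 -73.53383216 141.73650373]
top fixed 99 [505.47199659  13.15257166 138.29333208] [500.9753621  -23.33578173 132.12377442] [509.77636472  50.34429111 141.78004428]
top held 88 [474.28401637 303.9520472   88.21348891] [469.45942529 266.67242453  84.29371336] [479.21851975 340.72607384  91.93255897]
top lip 23 [ 497.54261636 -276.54799216   78.0736185 ]
```

Emit:
{"op": "send_rows", "data": {
  "targets": [
    [[0, 0, 0, 0.02, 0.017, 0, 1], [0, 0, 0, 0, 0, -0.06, 1], [0, 0, 0, 0, 0, -0.1, 1], [0, 0, 0, 0, 0, -0.1, 1], [0, 0, 0, 0, 0, -0.1, 1], [0, 0, 0, 0, 0, -0.06, 1], [0, 0, 0, 0, 0, -0.02, 1], [0, 0, 0, 0, 0, 0, 1], [0, 0, 0, 0, 0, 0, 1]]
  ],
  "grip_force": 14
}}

```text
time_s: 8.95
ee_pos: [506.5, -228.9, 127.7]
ee_rot: [179.9, 0.0, 89.2]
force: [0.3, 0.6, -0.8]
gripper_width: 7.7
gripper_force: 14.0
```

Run:
```python
from h import *
s=env.state();print(s['ee_pos'],s['ee_rot'],s['time_s'])
p,d=snap('scene','g3.png');q=cloud('scene',d).reshape(-1,3);x,y,z=q.T
w=q[(z>142)&(z<150)&(abs(x-575)<40)]
for a,b in((-290,-180),(-170,-60),(-50,60)):
    v=w[(w[:,1]>a)&(w[:,1]<b)];print('lid',len(v),cv2.minEnclosingCircle(v[:,:2].astype(np.float32)))
w=q[(abs(x-504)<12)&(y>-275)&(y<-185)&(z>100)&(z<170)];print('held',len(w),np.median(w,0),w.min(0),w.max(0))
cv2.imwrite('pics/crop4.png',cv2.resize(p[150:240,220:340,::-1],(800,600),interpolation=cv2.INTER_CUBIC))
```

```text
[ 506.48233848 -228.92601853  127.691183  ] [1.79915317e+02 3.68401583e-02 8.91789143e+01] 8.95
lid 328 ((577.2243041992188, -231.31700134277344), 28.836530685424805)
lid 289 ((579.0797729492188, -114.35211944580078), 29.1015682220459)
lid 257 ((580.4107055664062, 11.282167434692383), 29.12112808227539)
held 249 [ 509.91883503 -249.4373611   129.13431223] [ 495.37289192 -267.5353219   100.0865562 ] [ 515.19670797 -192.06805942  169.95994192]
```

View pics/crop4.png

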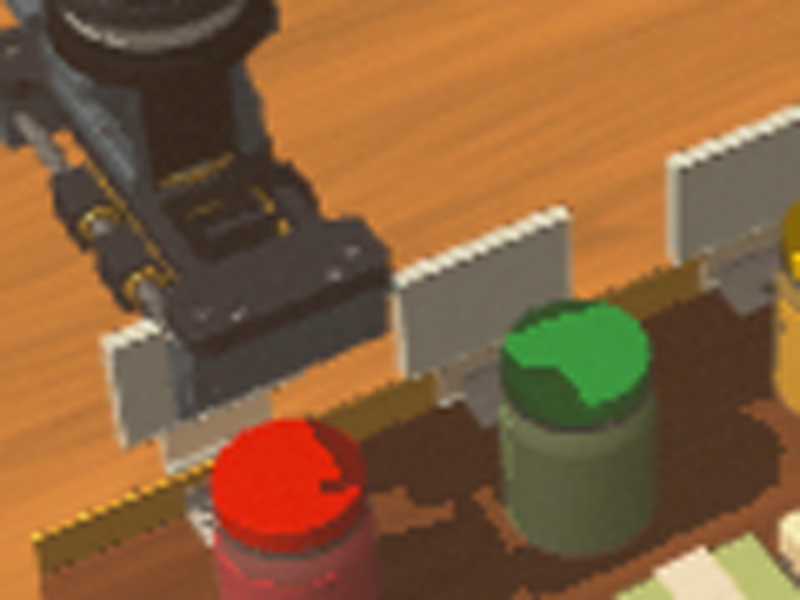

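The holder hangs just above the empty clip, with its tongue at about crop (215,440) and the lip right below. It sits about 1.5 mm behind the home plane, so I'll correct that slightly and feel downward.

Emit:
{"op": "send_rows", "data": {
  "targets": [
    [[0, 0, 0, -0.004, -0.004, -0.01, 1], [0, 0, 0, 0, 0, -0.02, 1], [0, 0, 0, 0, 0, -0.02, 1], [0, 0, 0, 0, 0, -0.02, 1], [0, 0, 0, 0, 0, -0.01, 1], [0, 0, 0, 0, 0, 0, 1]]
  ],
  "grip_force": 14
}}

```text
time_s: 9.6
ee_pos: [504.0, -229.5, 110.7]
ee_rot: [-179.9, -0.0, 89.2]
force: [-3.1, -0.3, 1.6]
gripper_width: 7.5
gripper_force: 14.0
```

Emit:
{"op": "send_rows", "data": {
  "targets": [
    [[0, 0, 0, 0, 0, -0.01, 1], [0, 0, 0, 0, 0, -0.01, 1], [0, 0, 0, 0, 0, -0.01, 1], [0, 0, 0, 0, 0, 0, 1]]
  ],
  "grip_force": 16
}}

```text
time_s: 10.0
ee_pos: [503.7, -229.3, 104.5]
ee_rot: [-179.8, -0.0, 89.2]
force: [-4.7, -0.9, 1.7]
gripper_width: 8.5
gripper_force: 16.0
```

Emit:
{"op": "send_rows", "data": {
  "targets": [
    [[0, 0, 0, 0, 0, -0.01, 1], [0, 0, 0, 0, 0, -0.01, 1], [0, 0, 0, 0, 0, -0.01, 1], [0, 0, 0, 0, 0, 0, 1]]
  ]
}}

```text
time_s: 10.4
ee_pos: [504.4, -229.2, 98.2]
ee_rot: [-179.9, -0.0, 89.2]
force: [-5.0, 0.3, -2.3]
gripper_width: 7.9
gripper_force: 16.0
```

Emit:
{"op": "send_rows", "data": {
  "targets": [
    [[0, 0, 0, 0, 0, -0.005, 1], [0, 0, 0, 0, 0, 0, 1], [0, 0, 0, 0, 0, 0, 1]]
  ]
}}

```text
time_s: 10.7
ee_pos: [504.6, -229.3, 97.6]
ee_rot: [-179.9, -0.0, 89.2]
force: [-4.4, 0.7, -0.3]
gripper_width: 8.0
gripper_force: 16.0
```

Emit:
{"op": "send_rows", "data": {
  "targets": [
    [[0, 0, 0, 0, 0, -0.005, 1], [0, 0, 0, 0, 0, 0, 1], [0, 0, 0, 0, 0, 0, 1]]
  ]
}}

```text
time_s: 11.0
ee_pos: [504.8, -229.4, 96.9]
ee_rot: [-180.0, -0.0, 89.2]
force: [-5.4, -0.3, 1.4]
gripper_width: 8.1
gripper_force: 16.0
```

Emit:
{"op": "send_rows", "data": {
  "targets": [
    [[0, 0, 0, 0, 0, -0.005, 1], [0, 0, 0, 0, 0, 0, 1], [0, 0, 0, 0, 0, 0, 1]]
  ]
}}

```text
time_s: 11.3
ee_pos: [504.9, -229.3, 96.8]
ee_rot: [-180.0, -0.0, 89.2]
force: [-6.7, 1.3, 7.1]
gripper_width: 7.9
gripper_force: 16.0
```

Emit:
{"op": "send_rows", "data": {
  "targets": [
    [[0, 0, 0, 0, 0, -0.005, 1], [0, 0, 0, 0, 0, 0, 1], [0, 0, 0, 0, 0, 0, 1]]
  ]
}}

```text
time_s: 11.6
ee_pos: [504.9, -229.4, 96.8]
ee_rot: [180.0, -0.0, 89.2]
force: [-8.3, 1.6, 12.8]
gripper_width: 8.0
gripper_force: 16.0
```

The foot is on the board: z stays at 96.8, the predicted home, while the force rises. I'll relieve the x load and press a bit more.

Emit:
{"op": "send_rows", "data": {
  "targets": [
    [[0, 0, 0, -0.004, 0, 0, 1], [0, 0, 0, 0, 0, -0.003, 1], [0, 0, 0, 0, 0, 0, 1], [0, 0, 0, 0, 0, 0, 1]]
  ],
  "grip_force": 18
}}

```text
time_s: 12.0
ee_pos: [504.8, -229.4, 96.8]
ee_rot: [179.9, 0.0, 89.2]
force: [-7.4, 2.8, 14.6]
gripper_width: 8.0
gripper_force: 18.0
```

Run:
```python
from h import *
p,d=snap('scene','g4.png');q=cloud('scene',d).reshape(-1,3);x,y,z=q.T
for a,b in((-275,-185),(-155,-65),(-35,60)):
    w=q[(abs(x-505)<14)&(y>a)&(y<b)&(z>90)&(z<146)];r=w[w[:,2]<112]
    print(np.median(r,0).round(1),np.percentile(w[:,2],98).round(1))
t,_=snap('top')
r=lambda i,x,y,w,h:cv2.resize(i[y:y+h,x:x+w,::-1],(400,h*400//w),interpolation=cv2.INTER_CUBIC)
cv2.imwrite('pics/crop5.png',np.hstack([r(p,220,150,120,120),r(t,330,140,120,120)]))
s=env.state();print(s['force'],s['torque'],s['ee_pos'])
```

```text
[ 508.9 -256.   100.5] 141.4
[ 509.4 -117.3  102.1] 142.2
[510.7   6.1 102.5] 142.5
[-7.28029944  2.38706364 15.51285731] [ 0.57681005  1.6116222  -0.07894479] [ 504.76919161 -229.35232135   96.76360639]
```

View pics/crop5.png

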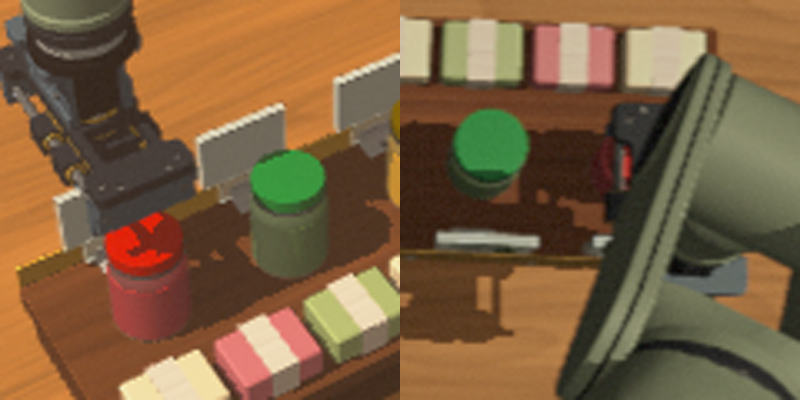

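The holder is seated. Its top edge is at 141 mm, level with its neighbours at 142, and it presses down with about 15 N under an 18 N grip. The jars look undisturbed at scene crop (150,270) and (290,220). Handing in.

```bash
python3 -c "
from workcell import env; print(env.job_done())"
```

```text
the job is handed in; nothing more can be done
None
```

The label holder is seated behind the brass lip in front of the red-lidded jar, with its foot on the board, and the job is handed in with the arm still gripping it at 18 N and pressing down with about 15 N.

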